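# Rock loose a salt-stuck centrifuge rotor lid

## Robot

A 7-joint arm with a two-finger parallel gripper is mounted at the origin on the work surface. World frame = base frame: x ahead of the robot, y to its left, z up, the work surface at z = 0. Lengths are in mm, angles in rad, forces in N, time in s.
With the tool pointing down it reaches from about 400 to 850 mm from the base axis. Payload 4.4 kg.
Tool frame: the origin (TCP) lies at the very end of the fingers, on their centre line; the grasp point (between the pads) lies 19 mm behind it; y points along the fingers, z is the direction in which the jaws open and shut, and the axes are right-handed (so a half turn about y gives the same grasp; the last joint's range is limited). The gripper opens to 94 mm and grips with 3 to 60 N. Pads are 16 mm wide; open, the fingers measure 119 mm over their backs; the gripper's body (75 mm by 177 mm) begins 78 mm behind the grasp point.
Start: joints at [-1.343, 0.628, 0.038, 1.517, -0.027, 0.996, -0.02], TCP at [188.209, 622.17, 205.478] pointing down, gripper open.
Joint ranges: [-3.06, 3.06], [-0.37, 2.12], [-1.25, 1.32], [0.18, 2.47], [-1.1, 4.24], [0.23, 1.98], [-2.94, 2.94]. Speed limits (rad/s): [2.57, 2.57, 3.14, 3.14, 3.14, 3.14, 3.14].

## Interface

Orientations are given as a unit quaternion [x, y, z, w].
In Python, from station import * gives the robot as it stands.
- The arm moves only by the shell command python3 -m handwheel 'ROWS'. ROWS is JSON, a list of rows, each a list of 7 numbers: the finger opening in m, from 0 to 0.094, then the shift along the world's x, y, z in m, then the turn, a rotation vector about the world's x, y, z in degrees. A call has 1 to 12 rows; each row shifts and turns the commanded pose from where the row before left it; what a row does not reach is not made up. A row lasts 1/12 s, in which the tool goes at most 41.7 mm and 7.16 degrees, less where a joint would pass 70% of its speed; a pose out of reach is approached as far as the arm can. A call is refused whole if a number of a shift passes 0.0417 or a number of a turn 7.16, either way. A call with a gripper value outside its range is refused whole. The fingers move at their own pace and stop on an object; the grip force is fixed at half the most. Time passes only in rows, so rows that do not move let the fingers close. It gives the time, the measured TCP pose, the force and the opening at its end, in the units of the state.
- state(): the state, without advancing time (a new reading comes with each control period).
- capture(name): name is "scene" or "top" or "wrist"; returns (picture, depth): 420x560x3 uint8, blue, green, red; 420x560 float32, mm along the optical axis (not along the pixel's ray), 0 where there is no reading.
- camera_params(name): a dict with "fx", "fy", "cx", "cy" (pixels), "k1" (the pictures are not rectified: a ray, as slopes to the right and down, at radius r is drawn at 1 + k1 r^2 times it, then the intrinsics apply), "world_to_cam" (4x4, takes a point from world to camera coordinates); the wrist camera has in their place "mount" (4x4, takes a point from camera to tool coordinates, whose origin is the TCP and whose axes are the tool frame's). Camera axes: x right, y down, z forward; pixel columns grow to the right and rows downward; lengths in mm; the calibration is good to about 2 mm. A picture is of the moment at which its call begins: read the wrist's pose just before it. camera_params takes no time and is no camera call.
- finish_job(): hands the job in, once; it reports no verdict.
The state is a dict: "t": time; "q": joint angles; "joint_velocities": joint speeds; "joint_efforts": joint torques, N m; "eef_pos": TCP position; "orientation": TCP orientation; "force": force on the tool from outside, world axes, zero at the start; "torque": the same for the moment, N m; "width": finger opening in mm.
Only numpy, scipy, OpenCV 4.12 (cv2) and the standard library are available. Lean on these libraries where they do the work, as an engineer would, in place of code of your own. Each camera call takes 0.05 s, during which the arm holds its last target.

## Task

The centrifuge rotor's lid is stuck by dried salt on its rubber seal: take it by its bar knob and rock it back and forth in small arcs, feeling how hard it pulls so that the seal does not tear, until it breaks free. Then turn it anticlockwise to unlock its bayonet catch, lift it off and set it down, without dropping it, flat and knob up, wholly on the bench mat. Let go of it, and leave the tube rack, tip box and beaker where they stand.

Things in the scene. Friction and masses are not known exactly. Their poses are not given: they have to be found in the camera images.
- rotor: Aluminium centrifuge rotor, 152 mm across, fixed on a bench stand that cannot turn or move; left or right of the robot, the mat on the other side. Origin on the bench under its vertical axis, z up. Flat top at 85 mm, rubber seal on which the lid sits at 87 mm height; twelve capped tubes inside reach 93 mm.
- lid: Aluminium rotor lid, an upturned shallow cup 132 mm across, flat top 32 mm above its rim, 0.2 to 0.35 kg. Origin: centre of its rim (underside), z up. Its black knob is a disc 48 mm across up to 36 mm above the rim, and on it an upright bar, 60 mm long along the lid's x, 14 mm thick, from 36 to 66 mm. At the start its axes lie along the rotor's to within 0.02 rad.
- lid_knob (a point): The point to grip: on the lid's axis, 58 mm above its rim, in the middle of the knob's bar (gripped across its 14 mm along the lid's y), 22 mm above the black disc, 8 mm below the bar's top. Axes as the lid's.
- seal (a joint): How far the stuck lid has wound up the greased rubber seal, rad, + when the lid is turned anticlockwise seen from above, 0 relaxed or once free. It resists with 4 N m per rad (friction makes up to 0.2 N m more or less at the wrist) and tears beyond 0.18 rad (0.72 N m) either way. From its start the stuck lid first turns freely by up to 0.28 rad (0.28 rad for both sides together), then winds the seal.
- mat: Square flat silicone bench mat, 200 x 200 mm and 3 mm thick, fixed to the bench. Its origin is the centre of its underside, axes along its edges.
- tube_rack: White foam rack 60 mm (x) by 200 mm (y), with two rows of capped blood tubes, 86 mm high in all, loose. Origin at the centre of its underside.
- tip_box: Pipette tip box 115 mm (x) by 78 mm (y), 64 mm high, loose. Origin at the centre of its underside.
- beaker: Clear plastic beaker, 84 mm across and 110 mm high, loose. Origin at the centre of its underside.
- post (a point): Middle of the top of the rotor's bayonet post, 28 mm thick, 111 mm above the bench, inside the lid; axes as the rotor's. Two ears on it hold two lugs in the lid: it lifts off only when turned 0.9 to 2.2 rad anticlockwise (seen from above) from its start (clockwise an end stop holds it at about 0.6 rad); before that it lifts by 2 mm at most. Raised 30 mm it clears the post.
- seat (a point): Centre of the seal, 87 mm above the bench. Wound by 0.09 rad (often less) for 0.3 s, some of the crust gives; it then gives no more on that side, however hard turned, until wound to the other side. 3 to 5 such gains on alternate sides free it, the first on an unknown side. Before the last, always anticlockwise, the free arc grows by 0.28 rad on that side; after it only friction is left.
Not all that is in view belongs to the job. Leave any orange, pink or purple look-alike of the lid alone.

How it is judged (in metres and radians):
On the way, in this order (a step that is already met when the one before it is completed fails the run):
1. the lid, still seated on the rotor, has broken free and been turned more than 0.8 rad from its starting direction (angle between the x axis of lid and the x axis of rotor, either way round above 0.8 rad and horizontal distance between lid and rotor below 0.01 m and height (world z) of lid below 0.095 m).
2. the lid has been lowered onto the mat while still held (contact force between lid and mat above 0.3 N and contact force between the fingers and lid above 1 N and angle between lid's own z axis and vertical below 0.12 rad).
At the end, for the whole second after the job is handed in: The lid lies flat (within 0.05 rad), knob up, at rest on the mat and wholly on it: its centre no more than 35 mm from the mat's centre along each of the mat's edges (x of lid in the frame of mat between -0.035 and 0.035 m and y of lid in the frame of mat between -0.035 and 0.035 m and height (world z) of lid below 0.006 m and angle between lid's own z axis and vertical below 0.05 rad and linear speed of lid below 0.02 m/s); the robot touches nothing.
It fails at once if the seal is torn: wound up by more than 0.18 rad either way (value of joint seal above 0.18 rad or value of joint seal below -0.18 rad).
It fails at once if the tube rack, the tip box or the beaker is moved by more than 20 mm (distance of any of tube_rack, tip_box, beaker from where it was at the start of the episode above 0.02 m).
It also fails if it takes over 72 s, if anything falls off the work surface, if the arm or the gripper's body presses on something with over 40 N, if the wrist force passes 120 N, or if a joint passes its speed limit or range.

## Working session

There is one attempt and no reset: what is moved stays moved. The work goes in short steps, Python scripts to look and compute and a shell command to move; the robot and the scene stay as the last step left them, time stands still between calls to the robot, and variables do not carry over. Pictures are saved under pics/ and viewed, and the job is handed in when it is done.

```bash
ls; mkdir -p pics
python3 - <<'E'
from station import *
import cv2
print(state())
for n in ["scene","top","wrist"]:
    p,d=capture(n); cv2.imwrite(f"pics/{n}0.png",p)
    import numpy as np; np.save(f"pics/{n}0.npy",d)
    print(n,camera_params(n))
E
```

```text
pics
{'t': 0.0, 'q': array([-1.34281252,  0.62932812,  0.03844467,  1.51835173, -0.02698875,
        0.99630462, -0.01998739]), 'joint_velocities': array([-8.21599346e-05,  5.89287559e-04,  1.32117024e-03,  4.36032987e-04,
        3.87391479e-05,  6.79639543e-04, -7.44455044e-04]), 'joint_efforts': array([ 6.38136007e-04, -5.49717844e+01,  1.14407446e+00, -1.86629605e+01,
       -5.21141023e-02,  2.38495163e-02,  1.62852070e-04]), 'eef_pos': array([188.00922657, 621.52120201, 204.57106002]), 'orientation': array([ 0.70014936, -0.10357404,  0.10340432, -0.69883535]), 'force': array([-0.05107653,  0.31514186,  0.40518942]), 'torque': array([-0.00624706, -0.01997335, -0.0245858 ]), 'width': 94.03778894066787}
scene {'fx': 487.04601066483497, 'fy': 487.04601066483497, 'cx': 274.13543991352765, 'cy': 208.51893763789442, 'k1': -0.0882490588174087, 'world_to_cam': array([[ 3.80674939e-01,  9.24698495e-01,  4.39141596e-03,
        -1.48868724e+02],
       [ 6.37832299e-01, -2.59135062e-01, -7.25271658e-01,
        -2.87732289e+02],
       [-6.69519641e-01,  2.78893731e-01, -6.88448791e-01,
 
[... 390 characters left out ...]
.73498675e-01,
         5.56988286e+02],
       [ 1.73215274e-01,  1.44141529e-02, -9.84778504e-01,
         1.24630750e+03],
       [ 0.00000000e+00,  0.00000000e+00,  0.00000000e+00,
         1.00000000e+00]])}
wrist {'fx': 292.7374583789664, 'fy': 292.7374583789664, 'cx': 282.4239449709911, 'cy': 205.20620061255374, 'k1': -0.054875052115264805, 'mount': array([[-9.72388218e-04,  9.72664666e-01,  2.32212191e-01,
        -6.63367575e+01],
       [-7.19528786e-04, -2.32212922e-01,  9.72664712e-01,
        -1.80015686e+02],
       [ 9.99999268e-01,  7.78724350e-04,  9.25661336e-04,
        -1.14846499e+00],
       [ 0.00000000e+00,  0.00000000e+00,  0.00000000e+00,
         1.00000000e+00]])}
```

View pics/scene0.png

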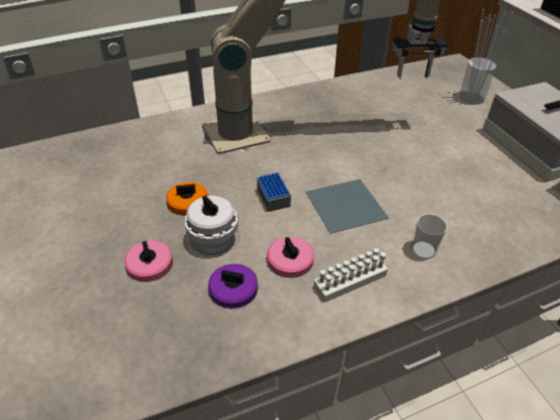

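View pics/top0.png

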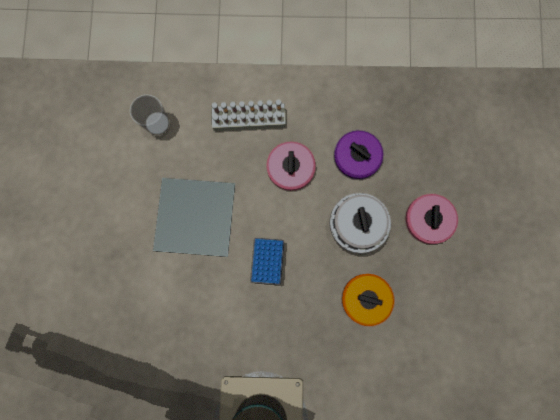

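View pics/wrist0.png

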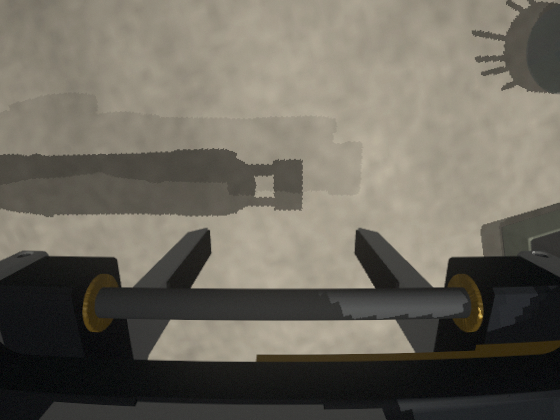

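The silver lid on the rotor is at top (361,222). The look-alikes are orange (368,299), pink (291,165) and (432,218), and purple (359,154). Only the silver one sits on the rotor, and it is uncoloured. The mat is at about (195,217). I'll confirm with an enlarged crop.

```bash
cat > h.py <<'E'
import numpy as np, cv2
from station import *
from scipy.spatial.transform import Rotation as R
def ray(c,u,v):
    d=np.array([(u-c['cx'])/c['fx'],(v-c['cy'])/c['fy']]); s=d.copy()
    for _ in range(20): s=d/(1+c['k1']*(s@s))
    return np.array([s[0],s[1],1.])
def w2c(c,st=None):
    if 'world_to_cam' in c: return c['world_to_cam']
    T=np.eye(4);T[:3,:3]=R.from_quat(st['orientation']).as_matrix();T[:3,3]=st['eef_pos']
    return np.linalg.inv(T@c['mount'])
def at_z(c,W,u,v,z):
    M=np.linalg.inv(W); o=M[:3,3]; d=M[:3,:3]@ray(c,u,v)
    return o+d*(z-o[2])/d[2]
def at_d(c,W,u,v,dep):
    M=np.linalg.inv(W); return (M@np.append(ray(c,u,v)*dep,1))[:3]
def proj(c,W,p):
    q=(W@np.append(p,1))[:3]; s=q[:2]/q[2]; s=s*(1+c['k1']*(s@s))
    return np.array([s[0]*c['fx']+c['cx'],s[1]*c['fy']+c['cy']])
E
python3 - <<'E'
from h import *
p=cv2.imread('pics/top0.png')
cv2.imwrite('pics/cropA.png',cv2.resize(p[180:265,320:405],None,fx=7,fy=7,interpolation=cv2.INTER_CUBIC))
cv2.imwrite('pics/cropM.png',cv2.resize(p[170:265,145:245],None,fx=6,fy=6,interpolation=cv2.INTER_CUBIC))
E
```

```text
(no output)
```

View pics/cropA.png

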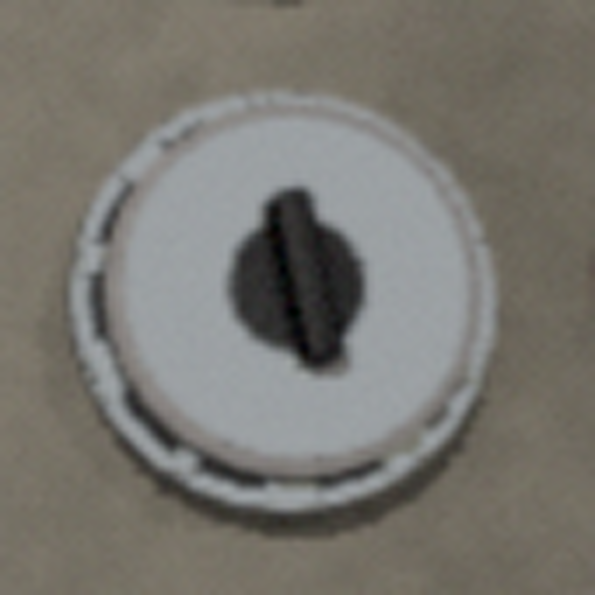

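View pics/cropM.png

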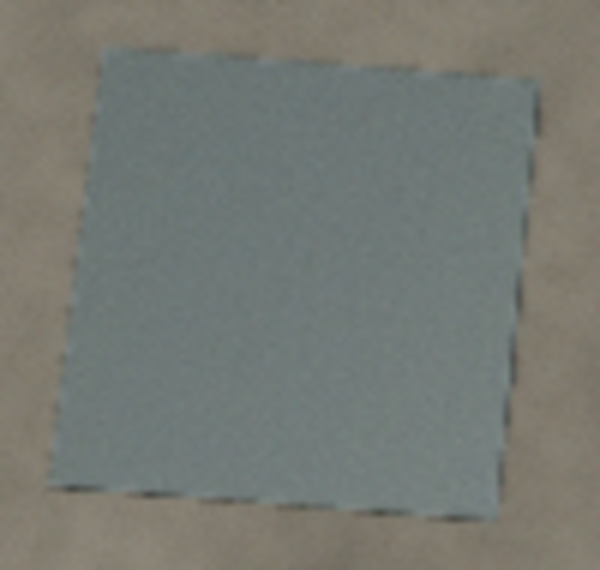

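Run:
```python
from h import *
c=camera_params('top');W=w2c(c)
f=lambda x,y,s,ox,oy:((x+.5)/s-.5+ox,(y+.5)/s-.5+oy)
a=at_z(c,W,*f(290,192,7,320,180),153);b=at_z(c,W,*f(322,362,7,320,180),153)
print('bar',a,b,np.linalg.norm(a-b),(a+b)/2,np.arctan2((a-b)[1],(a-b)[0]))
# lid top circle by white pixel
p=cv2.imread('pics/top0.png');d=np.load('pics/top0.npy')
pts=[at_z(c,W,*f(x,y,7,320,180),119) for x,y in [(122,290),(472,290),(300,110),(300,456),(180,165),(420,410)]]
P=np.array(pts);print(P); A=np.c_[2*P[:,:2],np.ones(6)];s=np.linalg.lstsq(A,(P[:,:2]**2).sum(1),rcond=None)[0];print('lid c',s[:2],np.sqrt(s[2]+s[:2]@s[:2]))
C=np.array([at_z(c,W,*f(x,y,6,145,170),3) for x,y in [(104,48),(538,80),(497,520),(50,488)]]);print(C,C.mean(0),np.linalg.norm(C-np.roll(C,1,0),axis=1))
for n,(u,v) in dict(box=(268,261),rack=(248,115),beak=(157,123),orange=(368,299)).items(): print(n,at_d(c,W,u,v,d[v,u]))
for u,v in[(350,205),(372,235),(350,235)]: print(at_d(c,W,u,v,d[v,u]))
st=state();print(R.from_quat(st['orientation']).as_matrix())
```

```text
bar [ 520.30272331 -230.77391743  153.        ] [ 462.5328895  -241.35528171  153.        ] 58.73090301484064 [ 491.41780641 -236.06459957  153.        ] 0.18115611750908192
[[ 489.82436725 -176.96512834  119.        ]
 [ 492.62523818 -298.36715176  119.        ]
 [ 554.96627804 -238.9975403   119.        ]
 [ 433.52696524 -238.58924746  119.        ]
 [ 534.44246652 -197.0058348   119.        ]
 [ 450.41428095 -279.97294488  119.        ]]
lid c [ 493.57891827 -238.26021728] 60.18738209071063
[[613.30175775 289.62948499   3.        ]
 [602.83858583  92.37897056   3.        ]
 [404.41984132 102.04086891   3.        ]
 [414.32151217 299.84576144   3.        ]] [508.72042427 195.97377147   3.        ] [199.24234097 197.52782946 198.65384581 198.05256523]
box [392.3635318   -7.90142962  46.46691671]
rack [786.41807684  59.20105     31.33483097]
beak [737.4005475  286.65277183  94.58107808]
orange [ 304.39233909 -258.80067055   67.64850089]
[ 530.29525099 -208.70561262  117.67658871]
[ 457.92811504 -262.30083759  115.79032718]
[ 456.43033041 -208.739351    118.06707923]
[[ 9.57137756e-01 -4.18194544e-04  2.89632771e-01]
 [-2.89633073e-01 -1.37589045e-03  9.57136767e-01]
 [-1.76641093e-06 -9.99998966e-01 -1.43803967e-03]]
```

```bash
python3 -m handwheel '[[0.094,0.024,-0.024,0.004,0,0,-7],[0.094,0.024,-0.024,0.004,0,0,-7],[0.094,0.024,-0.024,0.004,0,0,-7],[0.094,0.024,-0.024,0.004,0,0,-7],[0.094,0.024,-0.024,0.004,0,0,-7],[0.094,0.024,-0.024,0.004,0,0,-7],[0.094,0.024,-0.024,0.004,0,0,-7],[0.094,0.024,-0.024,0.004,0,0,-7],[0.094,0.024,-0.024,0.004,0,0,-7],[0.094,0.024,-0.024,0.004,0,0,-7],[0.094,0.024,-0.024,0.004,0,0,-7],[0.094,0.024,-0.024,0.004,0,0,-7]]'; python3 -m handwheel '[[0.094,0,-0.04,0,0,0,-5.7],[0.094,0,-0.04,0,0,0,-5.7],[0.094,0,-0.04,0,0,0,-5.7],[0.094,0,-0.04,0,0,0,-5.7],[0.094,0,-0.04,0,0,0,-5.7],[0.094,0,-0.04,0,0,0,-5.7],[0.094,0,-0.04,0,0,0,-5.7],[0.094,0,-0.04,0,0,0,-5.7],[0.094,0,-0.04,0,0,0,-5.7],[0.094,0,-0.04,0,0,0,-5.7],[0.094,0,-0.04,0,0,0,-5.7],[0.094,0,-0.04,0,0,0,-5.7]]'
python3 - <<'E'
from h import *
s=state();print(s['t'],s['eef_pos'],s['q'],R.from_quat(s['orientation']).as_matrix())
E
```

```text
t: 1.15
eef_pos: [476.9, 332.9, 253.6]
orientation: [-0.449, 0.546, -0.546, 0.449]
force: [0.9, -0.6, 0.0]
width: 94.0
t: 2.15
eef_pos: [475.8, -147.4, 253.5]
orientation: [-0.065, 0.704, -0.704, 0.065]
force: [1.6, 0.2, 0.4]
width: 94.1
2.15 [ 475.83464272 -147.37957913  253.49964272] [-0.32757061  0.46006355  0.83783165  1.88326822 -0.40953669  0.97879987
 -0.69409452] [[-9.83196576e-01  1.77616203e-04  1.82549890e-01]
 [-1.82549800e-01  4.35275887e-04 -9.83196512e-01]
 [-2.54091197e-04 -9.99999889e-01 -3.95537959e-04]]
```

```bash
python3 -m handwheel '[[0.094,0.006,-0.03,0,0,0,0],[0.094,0.006,-0.03,0,0,0,0],[0.094,0.005,-0.03,0,0,0,0],[0.094,0,0,0,0,0,0]]'
python3 - <<'E'
from h import *
s=state();p,d=capture('wrist');c=camera_params('wrist');W=w2c(c,s)
cv2.imwrite('pics/w1.png',p)
print(s['eef_pos'],s['torque'],s['force'])
for n,P in dict(top=(493,-237,153),e1=(493+29.5,-237+5.4,153),e2=(493-29.5,-237-5.4,153),rim=(493,-237,119)).items(): print(n,proj(c,W,P))
E
```

```text
t: 2.48
eef_pos: [492.7, -242.9, 253.9]
orientation: [0.064, -0.702, 0.706, -0.064]
force: [-1.0, -0.2, 1.5]
width: 94.2
[ 492.65826143 -242.94910509  253.92350381] [-0.12324725  0.11045191 -0.01100341] [-1.04848036 -0.24427861  1.49055983]
top [274.74366942 203.80432918]
e1 [274.57473363 173.46303425]
e2 [274.91308644 232.71830744]
rim [275.37929988 196.74458039]
```

View pics/w1.png

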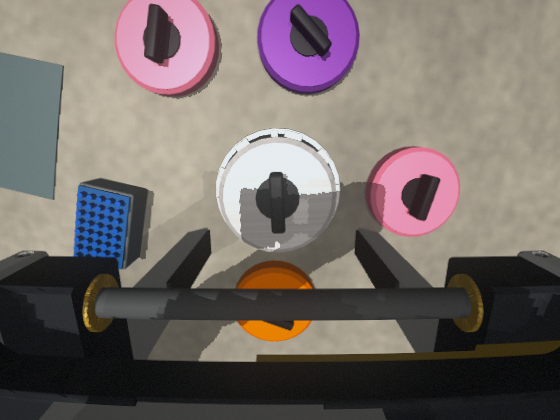

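Run:
```python
from h import *
p=cv2.imread('pics/w1.png')
cv2.imwrite('pics/w1c.png',cv2.resize(p[120:260,205:350],None,fx=4,fy=4,interpolation=cv2.INTER_CUBIC))
```

```text
(no output)
```

View pics/w1c.png

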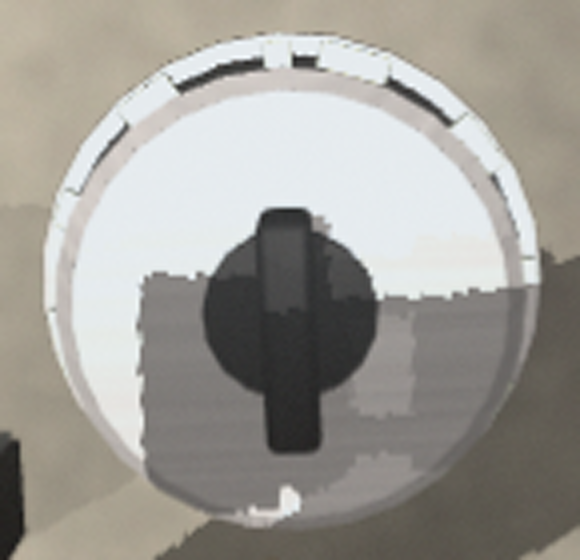

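Run:
```python
from h import *
s=state();c=camera_params('wrist');W=w2c(c,s);print(s['eef_pos'])
a=at_z(c,W,276.1,173,153);b=at_z(c,W,278.6,232.4,153);dd=a-b
print(a,b,(a+b)/2,np.linalg.norm(dd),np.arctan2(dd[1],dd[0]))
f=lambda x,y:((x+.5)/4-.5+205,(y+.5)/4-.5+120)
P=np.array([at_z(c,W,*f(x,y),119) for x,y in [(70,310),(510,260),(290,90),(150,145),(430,140),(140,490),(290,520)]]);A=np.c_[2*P[:,:2],np.ones(len(P))];r=np.linalg.lstsq(A,(P[:,:2]**2).sum(1),rcond=None)[0];print('lid c',r[:2],np.sqrt(r[2]+r[:2]@r[:2]))
print(R.from_quat(s['orientation']).as_matrix())
c=camera_params('scene');W=w2c(c);print(proj(c,W,np.array([492,-239,153])))
p=cv2.imread('pics/scene0.png');cv2.imwrite('pics/sc.png',cv2.resize(p[180:260,170:250],None,fx=7,fy=7,interpolation=cv2.INTER_CUBIC))
```

```text
[ 492.47974076 -239.39588294  253.42137381]
[ 522.94765439 -228.9911951   153.        ] [ 464.36636735 -242.12195385  153.        ] [ 493.65701087 -235.55657447  153.        ] 60.03485667770656 0.22050140505347937
lid c [ 489.60955852 -235.38020366] 61.6605371533887
[[-9.83381047e-01 -2.74711439e-04  1.81553410e-01]
 [-1.81552397e-01 -2.18029578e-03 -9.83378856e-01]
 [ 6.65985555e-04 -9.99997585e-01  2.09418703e-03]]
[207.76026777 200.14409532]
```

View pics/sc.png

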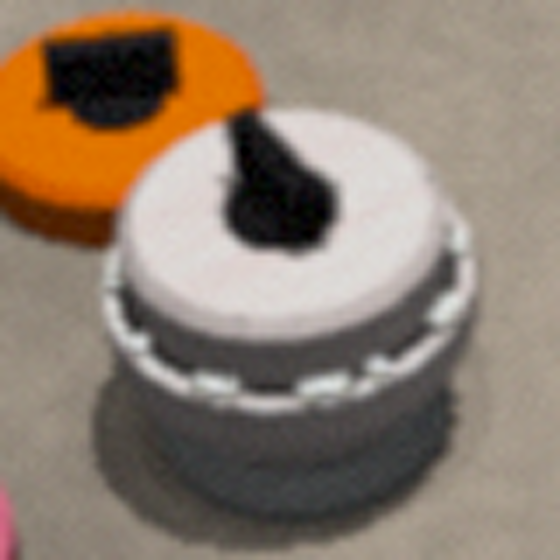

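```bash
python3 -m handwheel '[[0.094,0,0,-0.02,0,0,1],[0.094,0,0,-0.02,0,0,1],[0.094,0,0,0,0,0,0],[0.094,0,0,0,0,0,0],[0.094,0,0,0,0,0,0],[0.094,0,0,0,0,0,0]]'
python3 - <<'E'
from h import *
s=state();p,d=capture('wrist')
cv2.imwrite('pics/w2.png',p); import pickle; pickle.dump(s,open('s2.pkl','wb'))
print(s['eef_pos'],state()['eef_pos'],s['torque'],s['force'])
cv2.imwrite('pics/w2c.png',cv2.resize(p[120:270,205:355],None,fx=4,fy=4,interpolation=cv2.INTER_CUBIC))
E
```

```text
t: 3.03
eef_pos: [493.9, -235.7, 214.6]
orientation: [0.078, -0.702, 0.703, -0.079]
force: [0.1, -0.3, -1.3]
width: 93.8
[ 493.91927391 -235.68371527  214.56929757] [ 493.8898411  -235.77926815  214.56981344] [-0.08453511  0.1420495  -0.0178545 ] [ 0.12421273 -0.28320251 -1.26270925]
```

View pics/w2c.png

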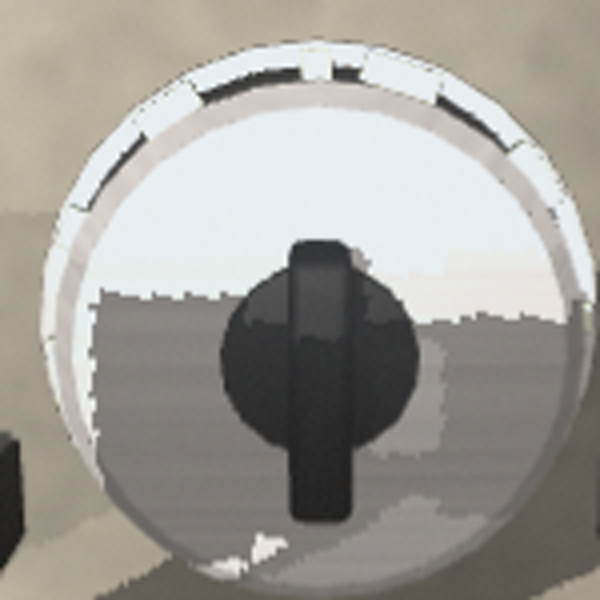

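Run:
```python
from h import *
import pickle; s=pickle.load(open('s2.pkl','rb'));c=camera_params('wrist');W=w2c(c,s)
f=lambda x,y:((x+.5)/4-.5+205,(y+.5)/4-.5+120)
a=at_z(c,W,*f(320.5,242),153);b=at_z(c,W,*f(321,521),153);dd=a-b
print(a,b,(a+b)/2,np.linalg.norm(dd),np.arctan2(dd[1],dd[0]))
P=np.array([at_z(c,W,*f(x,y),119) for x,y in [(73,290),(570,300),(330,106),(160,180),(480,160),(150,530),(500,545)]]);A=np.c_[2*P[:,:2],np.ones(len(P))];r=np.linalg.lstsq(A,(P[:,:2]**2).sum(1),rcond=None)[0];print('lid c',r[:2],np.sqrt(r[2]+r[:2]@r[:2]))
m=R.from_quat(s['orientation']).as_matrix();print(np.arctan2(m[1,2],m[0,2])+np.pi/2, m[:,1])
```

```text
[ 524.76203366 -231.94775258  153.        ] [ 464.43536042 -245.94438089  153.        ] [ 494.59869704 -238.94606673  153.        ] 61.92909742463646 0.22798028671038464
lid c [ 489.53699443 -241.82429507] 62.23000818167197
0.2233622090861993 [ 1.66597985e-03 -5.47868315e-04 -9.99998462e-01]
```

```bash
python3 -m handwheel '[[0.094,0,-0.0025,-0.02,0,0,0],[0.094,0,0,-0.02,0,0,0],[0.094,0,0,-0.02,0,0,0],[0.094,0,0,-0.015,0,0,0],[0.094,0,0,-0.012,0,0,0],[0.094,0,0,0,0,0,0],[0.06,0,0,0,0,0,0],[0.06,0,0,0,0,0,0]]'
python3 - <<'E'
from h import *
s=state();p,d=capture('wrist');cv2.imwrite('pics/w3.png',p)
print(s['eef_pos'],s['torque'],s['force'],s['width'])
p,d=capture('scene');cv2.imwrite('pics/sc3.png',cv2.resize(p[150:260,150:270],None,fx=5,fy=5))
E
```

```text
t: 3.75
eef_pos: [493.9, -238.9, 127.5]
orientation: [0.078, -0.702, 0.703, -0.079]
force: [1.0, -0.5, -0.2]
width: 83.6
[ 493.88634688 -238.87766043  127.47828054] [-0.00828932  0.16647596 -0.03414056] [ 0.99777088 -0.52228464 -0.23209546] 83.64524907581664
```

View pics/w3.png

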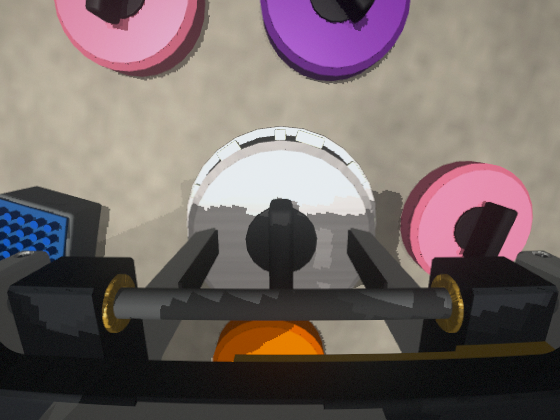

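View pics/sc3.png

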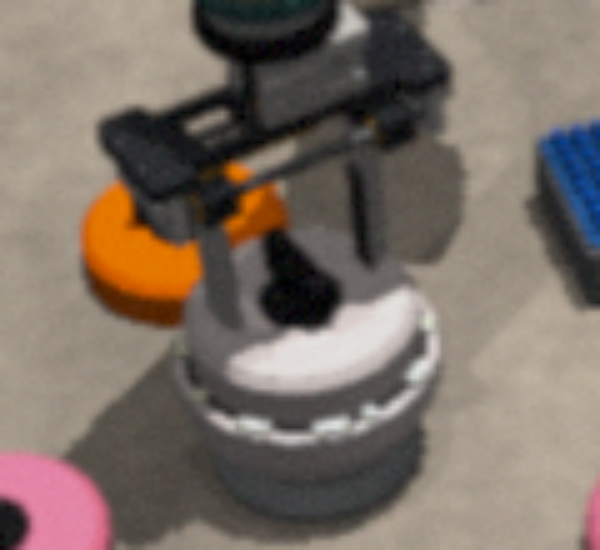

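```bash
python3 -m handwheel '[[0.0,0,0,0,0,0,0],[0.0,0,0,0,0,0,0],[0.0,0,0,0,0,0,0],[0.0,0,0,0,0,0,0],[0.0,0,0,0,0,0,0],[0.0,0,0,0,0,0,0],[0.0,0,0,0,0,0,0],[0.0,0,0,0,0,0,0],[0.0,0,0,0,0,0,0],[0.0,0,0,0,0,0,0],[0.0,0,0,0,0,0,0],[0.0,0,0,0,0,0,0]]'
cat > st.py <<'E'
from h import *
s=state();m=R.from_quat(s['orientation']).as_matrix()
print('t %.2f'%s['t'],s['eef_pos'].round(2),'yaw %.4f'%(np.arctan2(m[1,2],m[0,2])+np.pi/2),'tau',s['torque'].round(3),'F',s['force'].round(2),'w %.1f'%s['width'],'q7 %.2f'%s['q'][6])
E
python3 st.py
```

```text
t: 4.85
eef_pos: [493.2, -238.3, 126.5]
orientation: [-0.079, 0.703, -0.703, 0.079]
force: [-0.3, 0.2, -0.1]
width: 13.8
t 4.85 [ 493.2  -238.3   126.47] yaw 0.2229 tau [0.023 0.111 0.044] F [-0.26  0.21 -0.07] w 13.8 q7 -0.37
```

```bash
python3 -m handwheel '[[0,0,0,0,0,0,1],[0,0,0,0,0,0,1],[0,0,0,0,0,0,0]]'; python3 st.py;  python3 -m handwheel '[[0,0,0,0,0,0,1],[0,0,0,0,0,0,1],[0,0,0,0,0,0,0]]'; python3 st.py
```

```text
t: 5.1
eef_pos: [493.2, -238.4, 126.4]
orientation: [0.091, -0.701, 0.701, -0.091]
force: [1.2, -1.0, -1.1]
width: 14.0
t 5.10 [ 493.2  -238.38  126.45] yaw 0.2591 tau [-0.027  0.1    0.069] F [ 1.16 -0.97 -1.07] w 14.0 q7 -0.35
t: 5.35
eef_pos: [493.1, -238.4, 126.4]
orientation: [0.104, -0.699, 0.699, -0.104]
force: [-0.3, 1.1, -0.6]
width: 13.8
t 5.35 [ 493.15 -238.39  126.45] yaw 0.2939 tau [-0.126  0.119  0.016] F [-0.34  1.1  -0.64] w 13.8 q7 -0.32
```

```bash
python3 -m handwheel '[[0,0,0,0,0,0,1],[0,0,0,0,0,0,1],[0,0,0,0,0,0,0]]'; python3 st.py;  python3 -m handwheel '[[0,0,0,0,0,0,1],[0,0,0,0,0,0,1],[0,0,0,0,0,0,0]]'; python3 st.py
```

```text
t: 5.6
eef_pos: [493.2, -238.3, 126.5]
orientation: [-0.116, 0.698, -0.698, 0.116]
force: [0.2, -0.2, -1.1]
width: 13.9
t 5.60 [ 493.16 -238.32  126.46] yaw 0.3289 tau [-0.107  0.15   0.057] F [ 0.21 -0.19 -1.06] w 13.9 q7 -0.29
t: 5.85
eef_pos: [493.2, -238.3, 126.4]
orientation: [-0.128, 0.695, -0.695, 0.128]
force: [0.5, -0.1, -1.0]
width: 13.8
t 5.85 [ 493.2  -238.3   126.44] yaw 0.3639 tau [-0.081  0.107  0.053] F [ 0.52 -0.06 -0.96] w 13.8 q7 -0.27
```

```bash
for i in 1; do python3 -m handwheel '[[0,0,0,0,0,0,1],[0,0,0,0,0,0,1],[0,0,0,0,0,0,0]]'; python3 st.py;done;  python3 -m handwheel '[[0,0,0,0,0,0,1],[0,0,0,0,0,0,0]]'; python3 st.py
```

```text
t: 6.1
eef_pos: [493.2, -238.3, 126.4]
orientation: [-0.14, 0.693, -0.693, 0.14]
force: [0.4, -1.4, -0.5]
width: 13.6
t 6.10 [ 493.15 -238.33  126.45] yaw 0.3986 tau [-0.103  0.203  0.057] F [ 0.42 -1.42 -0.55] w 13.6 q7 -0.24
t: 6.27
eef_pos: [493.2, -238.3, 126.5]
orientation: [-0.146, 0.692, -0.692, 0.146]
force: [0.1, -0.3, -0.5]
width: 13.7
t 6.27 [ 493.15 -238.3   126.46] yaw 0.4159 tau [-0.088  0.15   0.019] F [ 0.15 -0.33 -0.54] w 13.7 q7 -0.23
```

```bash
python3 -m handwheel '[[0,0,0,0,0,0,1],[0,0,0,0,0,0,0]]'; python3 st.py;  python3 -m handwheel '[[0,0,0,0,0,0,1],[0,0,0,0,0,0,0]]'; python3 st.py
```

```text
t: 6.43
eef_pos: [493.2, -238.5, 126.5]
orientation: [0.152, -0.691, 0.691, -0.152]
force: [0.4, -0.5, -1.7]
width: 14.0
t 6.43 [ 493.23 -238.45  126.45] yaw 0.4333 tau [-0.192  0.085  0.038] F [ 0.38 -0.53 -1.66] w 14.0 q7 -0.21
t: 6.6
eef_pos: [493.4, -238.6, 126.5]
orientation: [0.158, -0.689, 0.689, -0.158]
force: [0.6, -0.8, -2.8]
width: 13.6
t 6.60 [ 493.36 -238.61  126.5 ] yaw 0.4506 tau [-0.288  0.051 -0.004] F [ 0.59 -0.83 -2.79] w 13.6 q7 -0.20
```

```bash
python3 -m handwheel '[[0,0,0,0,0,0,1],[0,0,0,0,0,0,0]]'; python3 st.py;  python3 -m handwheel '[[0,0,0,0,0,0,1],[0,0,0,0,0,0,0]]'; python3 st.py
```

```text
t: 6.77
eef_pos: [493.4, -238.7, 126.5]
orientation: [0.164, -0.688, 0.688, -0.164]
force: [0.8, -1.3, -3.0]
width: 13.7
t 6.77 [ 493.44 -238.68  126.5 ] yaw 0.4681 tau [-0.392  0.002 -0.075] F [ 0.76 -1.32 -2.97] w 13.7 q7 -0.19
t: 6.93
eef_pos: [493.6, -238.8, 126.6]
orientation: [0.17, -0.686, 0.687, -0.17]
force: [1.6, -1.9, -3.3]
width: 14.0
t 6.93 [ 493.58 -238.84  126.59] yaw 0.4854 tau [-0.626 -0.184 -0.109] F [ 1.62 -1.87 -3.35] w 14.0 q7 -0.17
```

```bash
python3 -m handwheel '[[0,0,0,0,0,0,1],[0,0,0,0,0,0,1],[0,0,0,0,0,0,0]]'; python3 st.py;  python3 -m handwheel '[[0,0,0,0,0,0,1],[0,0,0,0,0,0,0]]'; python3 st.py
```

```text
t: 7.18
eef_pos: [493.8, -238.7, 126.6]
orientation: [0.182, -0.683, 0.684, -0.182]
force: [2.4, -1.6, -3.5]
width: 13.7
t 7.18 [ 493.77 -238.73  126.63] yaw 0.5203 tau [-0.749 -0.488 -0.214] F [ 2.38 -1.64 -3.48] w 13.7 q7 -0.15
t: 7.35
eef_pos: [493.8, -238.7, 126.7]
orientation: [0.187, -0.681, 0.682, -0.188]
force: [2.7, -2.5, -3.7]
width: 13.7
t 7.35 [ 493.8  -238.7   126.69] yaw 0.5377 tau [-0.782 -0.619 -0.316] F [ 2.74 -2.51 -3.73] w 13.7 q7 -0.14
```

```bash
python3 -m handwheel '[[0,0,0,0,0,0,0.5],[0,0,0,0,0,0,0],[0,0,0,0,0,0,0],[0,0,0,0,0,0,0]]'; python3 st.py;  python3 -m handwheel '[[0,0,0,0,0,0,0],[0,0,0,0,0,0,0]]'; python3 st.py
```

```text
t: 7.68
eef_pos: [493.7, -238.7, 126.7]
orientation: [0.19, -0.681, 0.681, -0.191]
force: [5.0, -2.4, -2.9]
width: 13.6
t 7.68 [ 493.74 -238.67  126.67] yaw 0.5456 tau [-0.858 -0.855 -0.304] F [ 4.99 -2.39 -2.87] w 13.6 q7 -0.13
t: 7.85
eef_pos: [493.7, -238.7, 126.7]
orientation: [0.19, -0.681, 0.681, -0.191]
force: [4.1, -2.8, -2.6]
width: 13.5
t 7.85 [ 493.65 -238.73  126.66] yaw 0.5456 tau [-0.98  -0.907 -0.424] F [ 4.1  -2.82 -2.61] w 13.5 q7 -0.13
```

```bash
python3 -m handwheel '[[0,0,0,0,0,0,1],[0,0,0,0,0,0,0]]'; python3 st.py;  python3 -m handwheel '[[0,0,0,0,0,0,0],[0,0,0,0,0,0,0]]'; python3 st.py;  python3 -m handwheel '[[0,0,0,0,0,0,0],[0,0,0,0,0,0,0]]'; python3 st.py
```

```text
t: 8.02
eef_pos: [493.6, -238.8, 126.7]
orientation: [0.196, -0.679, 0.68, -0.197]
force: [4.2, -3.9, -1.8]
width: 13.6
t 8.02 [ 493.64 -238.77  126.7 ] yaw 0.5635 tau [-0.964 -0.937 -0.407] F [ 4.23 -3.91 -1.83] w 13.6 q7 -0.12
t: 8.18
eef_pos: [493.6, -238.8, 126.7]
orientation: [0.196, -0.679, 0.68, -0.197]
force: [3.7, -3.3, -1.1]
width: 13.8
t 8.18 [ 493.62 -238.75  126.71] yaw 0.5628 tau [-0.94  -0.939 -0.411] F [ 3.7  -3.32 -1.1 ] w 13.8 q7 -0.12
t: 8.35
eef_pos: [493.6, -238.7, 126.7]
orientation: [0.196, -0.679, 0.68, -0.197]
force: [3.7, -2.9, -3.2]
width: 13.7
t 8.35 [ 493.6  -238.74  126.68] yaw 0.5629 tau [-0.95  -0.922 -0.388] F [ 3.66 -2.89 -3.19] w 13.7 q7 -0.12
```

```bash
python3 -m handwheel '[[0,0,0,0,0,0,-2],[0,0,0,0,0,0,-2],[0,0,0,0,0,0,0]]'; python3 st.py;  python3 -m handwheel '[[0,0,0,0,0,0,-2],[0,0,0,0,0,0,-2],[0,0,0,0,0,0,0]]'; python3 st.py;  python3 -m handwheel '[[0,0,0,0,0,0,-3],[0,0,0,0,0,0,-3],[0,0,0,0,0,0,-2],[0,0,0,0,0,0,-2],[0,0,0,0,0,0,0]]'; python3 st.py
```

```text
t: 8.6
eef_pos: [492.6, -238.7, 126.5]
orientation: [0.173, -0.686, 0.686, -0.172]
force: [1.8, -3.7, -1.8]
width: 14.0
t 8.60 [ 492.6  -238.68  126.48] yaw 0.4924 tau [-0.937 -0.394 -0.244] F [ 1.76 -3.67 -1.78] w 14.0 q7 -0.17
t: 8.85
eef_pos: [492.2, -237.6, 126.4]
orientation: [-0.149, 0.692, -0.691, 0.148]
force: [0.7, -1.5, 1.7]
width: 13.8
t 8.85 [ 492.19 -237.58  126.43] yaw 0.4243 tau [-0.499 -0.04  -0.133] F [ 0.72 -1.5   1.72] w 13.8 q7 -0.22
t: 9.27
eef_pos: [492.8, -236.8, 126.4]
orientation: [-0.089, 0.702, -0.701, 0.088]
force: [0.4, 1.4, 2.2]
width: 13.7
t 9.27 [ 492.82 -236.83  126.43] yaw 0.2512 tau [-0.05  -0.094 -0.019] F [0.41 1.41 2.22] w 13.7 q7 -0.35
```

```bash
python3 -m handwheel '[[0,0,0,0,0,0,-1],[0,0,0,0,0,0,-1],[0,0,0,0,0,0,0]]'; python3 st.py;  python3 -m handwheel '[[0,0,0,0,0,0,-1],[0,0,0,0,0,0,-1],[0,0,0,0,0,0,0]]'; python3 st.py;  python3 -m handwheel '[[0,0,0,0,0,0,-1],[0,0,0,0,0,0,0]]'; python3 st.py
```

```text
t: 9.52
eef_pos: [492.8, -237.4, 126.4]
orientation: [-0.076, 0.704, -0.702, 0.075]
force: [-1.1, 2.1, 3.1]
width: 13.7
t 9.52 [ 492.81 -237.37  126.43] yaw 0.2144 tau [ 0.241 -0.005  0.03 ] F [-1.14  2.09  3.06] w 13.7 q7 -0.38
t: 9.77
eef_pos: [492.8, -238.2, 126.4]
orientation: [-0.063, 0.704, -0.704, 0.063]
force: [-0.3, 0.7, 3.2]
width: 14.0
t 9.77 [ 492.81 -238.18  126.44] yaw 0.1780 tau [0.247 0.186 0.044] F [-0.34  0.68  3.24] w 14.0 q7 -0.41
t: 9.93
eef_pos: [492.9, -238.4, 126.5]
orientation: [-0.057, 0.705, -0.705, 0.057]
force: [-0.0, 0.5, 2.5]
width: 14.0
t 9.93 [ 492.94 -238.4   126.45] yaw 0.1606 tau [0.082 0.184 0.094] F [-0.02  0.53  2.48] w 14.0 q7 -0.42
```

```bash
python3 -m handwheel '[[0,0,0,0,0,0,-1],[0,0,0,0,0,0,-1],[0,0,0,0,0,0,0]]'; python3 st.py;  python3 -m handwheel '[[0,0,0,0,0,0,-1],[0,0,0,0,0,0,0]]'; python3 st.py;  python3 -m handwheel '[[0,0,0,0,0,0,-1],[0,0,0,0,0,0,0]]'; python3 st.py
```

```text
t: 10.18
eef_pos: [493.1, -238.5, 126.4]
orientation: [0.044, -0.706, 0.706, -0.044]
force: [-0.2, -0.0, 1.5]
width: 13.8
t 10.18 [ 493.1  -238.5   126.43] yaw 0.1254 tau [0.079 0.221 0.003] F [-0.21 -0.05  1.53] w 13.8 q7 -0.45
t: 10.35
eef_pos: [493.2, -238.3, 126.4]
orientation: [-0.038, 0.706, -0.706, 0.038]
force: [-1.4, -0.0, 2.0]
width: 14.0
t 10.35 [ 493.16 -238.32  126.43] yaw 0.1083 tau [0.072 0.206 0.066] F [-1.38 -0.03  1.99] w 14.0 q7 -0.46
t: 10.52
eef_pos: [493.2, -238.1, 126.4]
orientation: [-0.032, 0.706, -0.706, 0.032]
force: [0.3, 0.8, 2.9]
width: 13.9
t 10.52 [ 493.21 -238.12  126.43] yaw 0.0910 tau [0.197 0.201 0.12 ] F [0.3  0.85 2.87] w 13.9 q7 -0.47
```

```bash
python3 -m handwheel '[[0,0,0,0,0,0,-1],[0,0,0,0,0,0,0]]'; python3 st.py;  python3 -m handwheel '[[0,0,0,0,0,0,-1],[0,0,0,0,0,0,0]]'; python3 st.py;  python3 -m handwheel '[[0,0,0,0,0,0,0],[0,0,0,0,0,0,0]]'; python3 st.py
```

```text
t: 10.68
eef_pos: [493.3, -237.9, 126.4]
orientation: [-0.026, 0.707, -0.706, 0.026]
force: [0.1, 1.8, 2.2]
width: 13.5
t 10.68 [ 493.26 -237.92  126.44] yaw 0.0737 tau [0.228 0.194 0.119] F [0.13 1.81 2.16] w 13.5 q7 -0.49
t: 10.85
eef_pos: [493.3, -237.7, 126.5]
orientation: [-0.02, 0.707, -0.706, 0.02]
force: [0.7, 2.6, 3.7]
width: 14.2
t 10.85 [ 493.25 -237.71  126.45] yaw 0.0565 tau [0.588 0.117 0.211] F [0.65 2.56 3.66] w 14.2 q7 -0.50
t: 11.02
eef_pos: [493.2, -237.7, 126.4]
orientation: [-0.02, 0.707, -0.706, 0.02]
force: [-0.0, 3.6, 3.1]
width: 13.9
t 11.02 [ 493.23 -237.7   126.43] yaw 0.0574 tau [0.634 0.154 0.189] F [-0.04  3.63  3.1 ] w 13.9 q7 -0.50
```

```bash
python3 -m handwheel '[[0,0,0,0,0,0,-1],[0,0,0,0,0,0,0]]'; python3 st.py;  python3 -m handwheel '[[0,0,0,0,0,0,-1],[0,0,0,0,0,0,0]]'; python3 st.py;  python3 -m handwheel '[[0,0,0,0,0,0,-1],[0,0,0,0,0,0,0]]'; python3 st.py
```

```text
t: 11.18
eef_pos: [493.3, -237.6, 126.4]
orientation: [-0.014, 0.707, -0.707, 0.014]
force: [-0.7, 3.7, 3.6]
width: 13.4
t 11.18 [ 493.26 -237.62  126.44] yaw 0.0391 tau [0.911 0.145 0.281] F [-0.65  3.67  3.6 ] w 13.4 q7 -0.51
t: 11.35
eef_pos: [493.3, -237.5, 126.4]
orientation: [-0.008, 0.707, -0.707, 0.008]
force: [-0.4, 4.7, 4.7]
width: 13.9
t 11.35 [ 493.27 -237.55  126.42] yaw 0.0217 tau [1.102 0.177 0.355] F [-0.45  4.69  4.74] w 13.9 q7 -0.53
t: 11.52
eef_pos: [493.3, -237.5, 126.4]
orientation: [-0.002, 0.708, -0.707, 0.002]
force: [0.2, 5.3, 4.8]
width: 14.1
t 11.52 [ 493.27 -237.49  126.42] yaw 0.0046 tau [1.156 0.138 0.343] F [0.22 5.29 4.78] w 14.1 q7 -0.54
```

```bash
python3 -m handwheel '[[0,0,0,0,0,0,-0.6],[0,0,0,0,0,0,0]]'; python3 st.py;  python3 -m handwheel '[[0,0,0,0,0,0,0],[0,0,0,0,0,0,0]]'; python3 st.py;  python3 -m handwheel '[[0,0,0,0,0,0,-0.4],[0,0,0,0,0,0,0],[0,0,0,0,0,0,0]]'; python3 st.py
```

```text
t: 11.68
eef_pos: [493.3, -237.4, 126.4]
orientation: [0.002, 0.708, -0.707, -0.002]
force: [0.0, 4.8, 4.7]
width: 14.2
t 11.68 [ 493.3  -237.4   126.42] yaw -0.0055 tau [1.155 0.149 0.411] F [0.01 4.82 4.7 ] w 14.2 q7 -0.55
t: 11.85
eef_pos: [493.3, -237.4, 126.4]
orientation: [0.002, 0.708, -0.707, -0.002]
force: [0.5, 5.4, 5.1]
width: 13.9
t 11.85 [ 493.34 -237.41  126.45] yaw -0.0050 tau [1.191 0.145 0.387] F [0.5  5.45 5.07] w 13.9 q7 -0.55
t: 12.1
eef_pos: [493.3, -237.3, 126.4]
orientation: [0.004, 0.708, -0.707, -0.004]
force: [-1.0, 5.6, 5.0]
width: 13.8
t 12.10 [ 493.31 -237.33  126.43] yaw -0.0120 tau [1.214 0.168 0.389] F [-1.02  5.65  5.02] w 13.8 q7 -0.55
```

```bash
python3 -m handwheel '[[0,0,0,0,0,0,3],[0,0,0,0,0,0,4],[0,0,0,0,0,0,4],[0,0,0,0,0,0,4],[0,0,0,0,0,0,4],[0,0,0,0,0,0,3],[0,0,0,0,0,0,2],[0,0,0,0,0,0,0],[0,0,0,0,0,0,0]]'; python3 st.py;  python3 -m handwheel '[[0,0,0,0,0,0,2],[0,0,0,0,0,0,0]]'; python3 st.py;  python3 -m handwheel '[[0,0,0,0,0,0,1.5],[0,0,0,0,0,0,0]]'; python3 st.py
```

```text
t: 12.85
eef_pos: [493.3, -239.2, 126.5]
orientation: [0.142, -0.692, 0.693, -0.142]
force: [0.6, 0.7, 1.9]
width: 13.5
t 12.85 [ 493.26 -239.19  126.45] yaw 0.4039 tau [0.359 0.068 0.079] F [0.56 0.69 1.89] w 13.5 q7 -0.24
t: 13.02
eef_pos: [493.3, -239.1, 126.4]
orientation: [0.154, -0.69, 0.691, -0.154]
force: [1.3, 0.5, 1.1]
width: 14.1
t 13.02 [ 493.27 -239.13  126.44] yaw 0.4400 tau [0.265 0.003 0.02 ] F [1.32 0.53 1.14] w 14.1 q7 -0.21
t: 13.18
eef_pos: [493.2, -239.1, 126.4]
orientation: [0.164, -0.687, 0.688, -0.164]
force: [-0.1, -0.3, -0.9]
width: 13.7
t 13.18 [ 493.18 -239.08  126.45] yaw 0.4671 tau [0.023 0.036 0.011] F [-0.08 -0.27 -0.85] w 13.7 q7 -0.19
```

```bash
python3 -m handwheel '[[0,0,0,0,0,0,1],[0,0,0,0,0,0,0]]'; python3 st.py;  python3 -m handwheel '[[0,0,0,0,0,0,1],[0,0,0,0,0,0,0]]'; python3 st.py;  python3 -m handwheel '[[0,0,0,0,0,0,1],[0,0,0,0,0,0,0]]'; python3 st.py
```

```text
t: 13.35
eef_pos: [493.1, -239.0, 126.4]
orientation: [0.17, -0.686, 0.687, -0.17]
force: [0.3, -0.3, -1.1]
width: 14.1
t 13.35 [ 493.08 -238.96  126.43] yaw 0.4848 tau [-0.129 -0.008  0.04 ] F [ 0.29 -0.3  -1.13] w 14.1 q7 -0.17
t: 13.52
eef_pos: [493.0, -238.8, 126.4]
orientation: [0.176, -0.685, 0.685, -0.176]
force: [0.2, -1.0, -0.8]
width: 13.7
t 13.52 [ 493.02 -238.76  126.45] yaw 0.5027 tau [-0.154  0.071  0.034] F [ 0.15 -0.98 -0.76] w 13.7 q7 -0.16
t: 13.68
eef_pos: [493.0, -238.5, 126.4]
orientation: [0.182, -0.683, 0.683, -0.182]
force: [0.6, -1.0, -0.5]
width: 14.0
t 13.68 [ 493.   -238.53  126.45] yaw 0.5205 tau [-0.26   0.096  0.02 ] F [ 0.58 -0.95 -0.52] w 14.0 q7 -0.15
```

```bash
python3 -m handwheel '[[0,0,0,0,0,0,1],[0,0,0,0,0,0,0]]'; python3 st.py;  python3 -m handwheel '[[0,0,0,0,0,0,1],[0,0,0,0,0,0,0]]'; python3 st.py;  python3 -m handwheel '[[0,0,0,0,0,0,1],[0,0,0,0,0,0,0]]'; python3 st.py;  python3 -m handwheel '[[0,0,0,0,0,0,1],[0,0,0,0,0,0,0]]'; python3 st.py
```

```text
t: 13.85
eef_pos: [493.1, -238.3, 126.4]
orientation: [-0.188, 0.682, -0.682, 0.188]
force: [0.0, -0.2, -1.2]
width: 13.6
t 13.85 [ 493.07 -238.34  126.44] yaw 0.5381 tau [-0.227  0.139  0.046] F [ 0.03 -0.23 -1.17] w 13.6 q7 -0.13
t: 14.02
eef_pos: [493.1, -238.3, 126.5]
orientation: [-0.194, 0.68, -0.68, 0.194]
force: [-0.1, -0.3, -0.1]
width: 13.8
t 14.02 [ 493.13 -238.27  126.46] yaw 0.5557 tau [-0.179  0.161  0.047] F [-0.07 -0.26 -0.1 ] w 13.8 q7 -0.12
t: 14.18
eef_pos: [493.2, -238.2, 126.4]
orientation: [-0.2, 0.678, -0.678, 0.2]
force: [0.2, 0.0, -0.8]
width: 14.0
t 14.18 [ 493.2  -238.21  126.45] yaw 0.5731 tau [-0.131  0.165 -0.014] F [ 0.24  0.02 -0.81] w 14.0 q7 -0.11
t: 14.35
eef_pos: [493.2, -238.2, 126.5]
orientation: [-0.206, 0.677, -0.676, 0.206]
force: [0.0, -0.6, -0.4]
width: 13.8
t 14.35 [ 493.22 -238.19  126.45] yaw 0.5907 tau [-0.134  0.132  0.074] F [ 0.01 -0.65 -0.38] w 13.8 q7 -0.10
```

```bash
python3 -m handwheel '[[0,0,0,0,0,0,1],[0,0,0,0,0,0,1],[0,0,0,0,0,0,0]]'; python3 st.py;  python3 -m handwheel '[[0,0,0,0,0,0,1],[0,0,0,0,0,0,1],[0,0,0,0,0,0,0]]'; python3 st.py;  python3 -m handwheel '[[0,0,0,0,0,0,1],[0,0,0,0,0,0,0]]'; python3 st.py;  python3 -m handwheel '[[0,0,0,0,0,0,1],[0,0,0,0,0,0,0]]'; python3 st.py
```

```text
t: 14.6
eef_pos: [493.2, -238.2, 126.4]
orientation: [-0.218, 0.673, -0.673, 0.218]
force: [-0.6, -0.9, -0.9]
width: 13.4
t 14.60 [ 493.2  -238.18  126.4 ] yaw 0.6257 tau [-0.084  0.127  0.072] F [-0.63 -0.89 -0.89] w 13.4 q7 -0.07
t: 14.85
eef_pos: [493.2, -238.3, 126.5]
orientation: [-0.229, 0.669, -0.669, 0.229]
force: [-0.3, 1.0, -0.9]
width: 13.8
t 14.85 [ 493.18 -238.27  126.45] yaw 0.6605 tau [-0.094  0.093  0.071] F [-0.32  0.99 -0.85] w 13.8 q7 -0.04
t: 15.02
eef_pos: [493.2, -238.3, 126.4]
orientation: [-0.235, 0.667, -0.667, 0.235]
force: [-0.4, 0.3, -0.2]
width: 13.9
t 15.02 [ 493.16 -238.3   126.43] yaw 0.6778 tau [-0.114  0.091  0.055] F [-0.41  0.28 -0.15] w 13.9 q7 -0.03
t: 15.18
eef_pos: [493.2, -238.3, 126.4]
orientation: [-0.241, 0.665, -0.665, 0.241]
force: [-0.6, 0.0, -1.7]
width: 13.9
t 15.18 [ 493.16 -238.3   126.43] yaw 0.6953 tau [-0.127  0.117  0.061] F [-0.62  0.02 -1.71] w 13.9 q7 -0.02
```

```bash
python3 -m handwheel '[[0,0,0,0,0,0,1],[0,0,0,0,0,0,0]]'; python3 st.py;  python3 -m handwheel '[[0,0,0,0,0,0,1],[0,0,0,0,0,0,0]]'; python3 st.py;  python3 -m handwheel '[[0,0,0,0,0,0,1],[0,0,0,0,0,0,0]]'; python3 st.py;  python3 -m handwheel '[[0,0,0,0,0,0,1],[0,0,0,0,0,0,0]]'; python3 st.py
```

```text
t: 15.35
eef_pos: [493.2, -238.4, 126.5]
orientation: [0.247, -0.663, 0.663, -0.247]
force: [0.1, -0.8, -2.4]
width: 14.0
t 15.35 [ 493.22 -238.38  126.47] yaw 0.7126 tau [-0.151  0.091 -0.01 ] F [ 0.07 -0.79 -2.4 ] w 14.0 q7 -0.00
t: 15.52
eef_pos: [493.4, -238.5, 126.4]
orientation: [0.252, -0.66, 0.661, -0.252]
force: [-0.0, 0.1, -1.8]
width: 13.8
t 15.52 [ 493.36 -238.46  126.44] yaw 0.7300 tau [-0.261  0.088 -0.04 ] F [-0.04  0.07 -1.83] w 13.8 q7 0.01
t: 15.68
eef_pos: [493.5, -238.5, 126.5]
orientation: [0.258, -0.658, 0.658, -0.258]
force: [0.6, -1.3, -2.3]
width: 13.6
t 15.68 [ 493.53 -238.48  126.51] yaw 0.7474 tau [-0.293 -0.231 -0.06 ] F [ 0.56 -1.3  -2.26] w 13.6 q7 0.02
t: 15.85
eef_pos: [493.0, -238.1, 126.4]
orientation: [-0.264, 0.656, -0.656, 0.264]
force: [-0.2, -0.3, -0.9]
width: 13.6
t 15.85 [ 493.04 -238.1   126.44] yaw 0.7653 tau [-0.142  0.022 -0.   ] F [-0.2  -0.27 -0.91] w 13.6 q7 0.04
```

```bash
python3 -m handwheel '[[0,0,0,0,0,0,1],[0,0,0,0,0,0,0]]'; python3 st.py;  python3 -m handwheel '[[0,0,0,0,0,0,1],[0,0,0,0,0,0,0]]'; python3 st.py;  python3 -m handwheel '[[0,0,0,0,0,0,1],[0,0,0,0,0,0,0]]'; python3 st.py;  python3 -m handwheel '[[0,0,0,0,0,0,1],[0,0,0,0,0,0,0]]'; python3 st.py
```

```text
t: 16.02
eef_pos: [492.9, -238.1, 126.5]
orientation: [-0.27, 0.654, -0.653, 0.27]
force: [0.1, -0.1, -2.0]
width: 13.7
t 16.02 [ 492.87 -238.15  126.46] yaw 0.7825 tau [-0.1    0.095  0.039] F [ 0.13 -0.08 -1.99] w 13.7 q7 0.05
t: 16.18
eef_pos: [493.0, -238.2, 126.4]
orientation: [-0.275, 0.651, -0.651, 0.275]
force: [-0.7, 0.4, -1.9]
width: 14.0
t 16.18 [ 492.96 -238.19  126.45] yaw 0.7999 tau [-0.08   0.082 -0.005] F [-0.72  0.4  -1.87] w 14.0 q7 0.06
t: 16.35
eef_pos: [493.1, -238.3, 126.4]
orientation: [-0.281, 0.649, -0.649, 0.281]
force: [-0.8, -0.5, -1.2]
width: 13.8
t 16.35 [ 493.09 -238.25  126.44] yaw 0.8173 tau [-0.085  0.159  0.011] F [-0.81 -0.51 -1.16] w 13.8 q7 0.08
t: 16.52
eef_pos: [493.2, -238.3, 126.4]
orientation: [-0.287, 0.646, -0.646, 0.287]
force: [0.1, 0.2, -2.3]
width: 14.1
t 16.52 [ 493.19 -238.28  126.44] yaw 0.8349 tau [-0.076  0.111  0.032] F [ 0.06  0.18 -2.27] w 14.1 q7 0.09
```

```bash
python3 -m handwheel '[[0,0,0,0,0,0,1.5],[0,0,0,0,0,0,1.5],[0,0,0,0,0,0,0]]'; python3 st.py;  python3 -m handwheel '[[0,0,0,0,0,0,1.5],[0,0,0,0,0,0,1.5],[0,0,0,0,0,0,0]]'; python3 st.py; python3 -m handwheel '[[0,0,0,0,0,0,1.5],[0,0,0,0,0,0,1.5],[0,0,0,0,0,0,0]]'; python3 st.py
```

```text
t: 16.77
eef_pos: [493.2, -238.3, 126.4]
orientation: [-0.304, 0.639, -0.638, 0.304]
force: [0.7, -0.1, -1.9]
width: 13.6
t 16.77 [ 493.16 -238.26  126.44] yaw 0.8880 tau [-0.106  0.056 -0.009] F [ 0.69 -0.12 -1.91] w 13.6 q7 0.13
t: 17.02
eef_pos: [493.1, -238.3, 126.4]
orientation: [-0.32, 0.63, -0.63, 0.32]
force: [-0.1, 0.5, -1.4]
width: 14.0
t 17.02 [ 493.15 -238.31  126.45] yaw 0.9402 tau [-0.136  0.058  0.034] F [-0.08  0.51 -1.45] w 14.0 q7 0.17
t: 17.27
eef_pos: [493.2, -238.3, 126.5]
orientation: [-0.337, 0.622, -0.622, 0.337]
force: [0.0, -0.2, -2.2]
width: 13.6
t 17.27 [ 493.18 -238.31  126.47] yaw 0.9925 tau [-0.07   0.13  -0.012] F [ 0.04 -0.19 -2.2 ] w 13.6 q7 0.21
```

```bash
python3 -m handwheel '[[0,0,0,0,0,0,2],[0,0,0,0,0,0,2],[0,0,0,0,0,0,2],[0,0,0,0,0,0,2],[0,0,0,0,0,0,0]]'; python3 st.py;  python3 -m handwheel '[[0,0,0,0,0,0,3],[0,0,0,0,0,0,3],[0,0,0,0,0,0,3],[0,0,0,0,0,0,3],[0,0,0,0,0,0,3],[0,0,0,0,0,0,2],[0,0,0,0,0,0,0],[0,0,0,0,0,0,0]]'; python3 st.py
python3 - <<'E'
from h import *
p,d=capture('top');cv2.imwrite('pics/t5.png',p[40:300,120:480]); p,d=capture('wrist');cv2.imwrite('pics/w5.png',p)
E
```

```text
t: 17.68
eef_pos: [493.1, -238.3, 126.5]
orientation: [-0.379, 0.597, -0.597, 0.379]
force: [0.1, -0.7, -3.0]
width: 13.8
t 17.68 [ 493.14 -238.33  126.48] yaw 1.1313 tau [-0.028  0.118  0.012] F [ 0.14 -0.75 -2.95] w 13.8 q7 0.31
t: 18.35
eef_pos: [493.0, -238.3, 126.5]
orientation: [-0.462, 0.535, -0.535, 0.462]
force: [-1.0, -0.2, -2.2]
width: 13.8
t 18.35 [ 492.99 -238.26  126.47] yaw 1.4254 tau [0.042 0.22  0.038] F [-0.96 -0.16 -2.21] w 13.8 q7 0.53
```

View pics/w5.png

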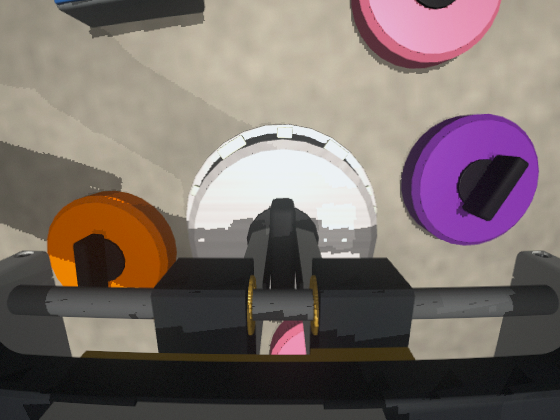

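The bar is still square in the fingers at (283,240) and the lid is seated, turned 1.20 rad. Next is the lift.

```bash
python3 -m handwheel '[[0,0,0,0.002,0,0,0],[0,0,0,0.002,0,0,0],[0,0,0,0.002,0,0,0],[0,0,0,0,0,0,0]]'; python3 st.py;  python3 -m handwheel '[[0,0,0,0.005,0,0,0],[0,0,0,0.005,0,0,0],[0,0,0,0.005,0,0,0],[0,0,0,0.005,0,0,0],[0,0,0,0,0,0,0]]'; python3 st.py
```

```text
t: 18.78
eef_pos: [493.6, -238.6, 133.0]
orientation: [0.463, -0.534, 0.535, -0.463]
force: [0.9, -0.6, -1.6]
width: 13.9
t 18.78 [ 493.62 -238.57  132.96] yaw 1.4268 tau [-0.012  0.063  0.009] F [ 0.94 -0.58 -1.57] w 13.9 q7 0.53
t: 19.2
eef_pos: [494.0, -238.8, 153.8]
orientation: [0.462, -0.534, 0.535, -0.463]
force: [-0.6, -0.5, -2.9]
width: 13.9
t 19.20 [ 494.   -238.81  153.81] yaw 1.4270 tau [-0.077  0.035  0.011] F [-0.6  -0.54 -2.92] w 13.9 q7 0.51
```

```bash
python3 -m handwheel '[[0,0,0,0.02,0,0,0],[0,0,0,0.02,0,0,0],[0,0,0,0.02,0,0,0],[0,0,0.01,0,0,0,0],[0,0.001,0.02,0,0,0,0],[0,0.001,0.025,0,0,0,0],[0,0.001,0.025,0,0,0,0],[0,0.001,0.025,0,0,0,0],[0,0.001,0.025,0,0,0,0],[0,0.001,0.025,0,0,0,0],[0,0.001,0.025,0,0,0,0],[0,0.001,0.025,0,0,0,0]]'; python3 -m handwheel '[[0,0.001,0.025,0,0,0,0],[0,0.001,0.025,0,0,0,0],[0,0.001,0.025,0,0,0,0],[0,0.001,0.025,0,0,0,0],[0,0.001,0.025,0,0,0,0],[0,0.001,0.025,0,0,0,0],[0,0.001,0.025,0,0,0,0],[0,0.001,0.02,0,0,0,0],[0,0,0.015,0,0,0,0],[0,0,0.01,0,0,0,0],[0,0,0,0,0,0,0],[0,0,0,0,0,0,0]]'; python3 st.py
python3 - <<'E'
from h import *
p,d=capture('top');cv2.imwrite('pics/t6.png',p[40:340,100:460]); p,d=capture('scene');cv2.imwrite('pics/s6.png',p)
E
```

```text
t: 20.2
eef_pos: [500.2, -31.1, 211.5]
orientation: [-0.463, 0.535, -0.534, 0.463]
force: [0.4, 0.4, -2.7]
width: 13.8
t: 21.2
eef_pos: [508.5, 186.5, 211.8]
orientation: [-0.464, 0.534, -0.534, 0.463]
force: [0.2, 0.2, -2.4]
width: 13.5
t 21.20 [508.49 186.52 211.82] yaw 1.4279 tau [-0.107  0.042 -0.02 ] F [ 0.25  0.2  -2.36] w 13.5 q7 -0.34
```

View pics/s6.png

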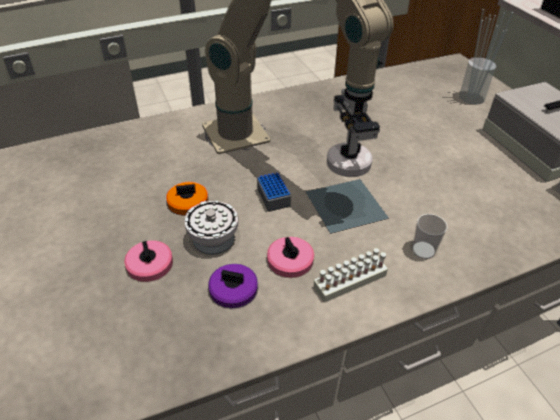

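View pics/t6.png

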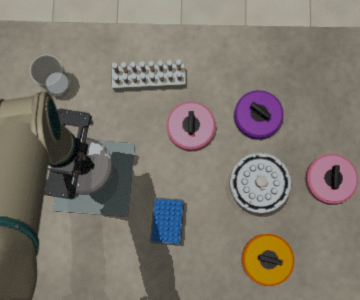

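```bash
python3 -m handwheel '[[0,0,0.005,-0.02,0,0,0],[0,0,0.0045,-0.025,0,0,0],[0,0,0,-0.025,0,0,0],[0,0,0,-0.025,0,0,0],[0,0,0,-0.025,0,0,0],[0,0,0,-0.02,0,0,0],[0,0,0,-0.015,0,0,0],[0,0,0,-0.007,0,0,0],[0,0,0,0,0,0,0],[0,0,0,0,0,0,0]]'; python3 st.py
python3 - <<'E'
from h import *
p,d=capture('scene');cv2.imwrite('pics/s7.png',cv2.resize(p[80:260,270:450],None,fx=3.3,fy=3.3))
E
```

```text
t: 22.13
eef_pos: [509.7, 195.4, 50.8]
orientation: [0.462, -0.535, 0.535, -0.463]
force: [-0.6, 0.8, -1.6]
width: 13.9
t 22.13 [509.73 195.36  50.84] yaw 1.4257 tau [-0.103 -0.013  0.044] F [-0.64  0.8  -1.64] w 13.9 q7 -0.26
```

View pics/s7.png

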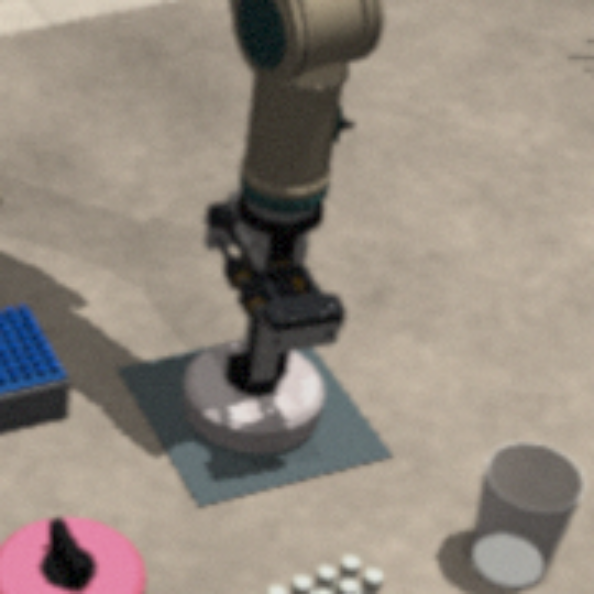

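Centred over the mat with about 8 mm to go. I'll lower gently.

```bash
python3 -m handwheel '[[0,0,0,-0.003,0,0,0],[0,0,0,-0.002,0,0,0],[0,0,0,-0.001,0,0,0],[0,0,0,0,0,0,0]]'; python3 st.py; python3 -m handwheel '[[0,0,0,-0.001,0,0,0],[0,0,0,-0.001,0,0,0],[0,0,0,0,0,0,0]]'; python3 st.py; python3 -m handwheel '[[0,0,0,-0.001,0,0,0],[0,0,0,0,0,0,0]]'; python3 st.py
```

```text
t: 22.52
eef_pos: [509.2, 196.3, 44.7]
orientation: [-0.463, 0.535, -0.535, 0.463]
force: [0.5, -0.0, -2.9]
width: 13.8
t 22.52 [509.25 196.31  44.65] yaw 1.4272 tau [-0.044  0.097  0.025] F [ 0.48 -0.05 -2.94] w 13.8 q7 -0.25
t: 22.77
eef_pos: [509.3, 196.3, 42.5]
orientation: [0.463, -0.535, 0.535, -0.463]
force: [-0.5, 0.5, -2.3]
width: 14.0
t 22.77 [509.32 196.27  42.48] yaw 1.4272 tau [-0.047  0.091  0.008] F [-0.45  0.5  -2.25] w 14.0 q7 -0.25
t: 22.93
eef_pos: [509.3, 196.3, 42.4]
orientation: [-0.463, 0.535, -0.535, 0.463]
force: [-1.8, -0.4, 6.2]
width: 14.1
t 22.93 [509.32 196.28  42.43] yaw 1.4270 tau [-0.18   0.585 -0.038] F [-1.81 -0.35  6.16] w 14.1 q7 -0.25
```

```bash
python3 -m handwheel '[[0,0,0,0,0,0,0],[0,0,0,0,0,0,0],[0.05,0,0,0,0,0,0],[0.05,0,0,0,0,0,0],[0.05,0,0,0,0,0,0],[0.05,0,0,0,0,0,0],[0.05,0,0,0,0,0,0],[0.05,0,0,0,0,0,0]]'; python3 st.py
```

```text
t: 23.6
eef_pos: [509.2, 196.1, 41.4]
orientation: [-0.463, 0.535, -0.535, 0.463]
force: [-0.3, 0.2, 0.0]
width: 48.7
t 23.60 [509.21 196.14  41.39] yaw 1.4271 tau [-0.051  0.074  0.019] F [-0.26  0.15  0.02] w 48.7 q7 -0.25
```

```bash
python3 -m handwheel '[[0.06,0,0,0.01,0,0,0],[0.06,0,0,0.02,0,0,0],[0.06,0,0,0.03,0,0,0],[0.06,0,0,0.035,0,0,0],[0.06,0,0,0.035,0,0,0],[0.06,0,0,0.03,0,0,0],[0.06,0,-0.03,0.02,0,0,0],[0.06,-0.02,-0.036,0,0,0,0],[0.06,-0.02,-0.036,0,0,0,0],[0.06,-0.02,-0.036,0,0,0,0],[0.06,0,-0.03,0,0,0,0],[0.06,0,0,0,0,0,0]]'; python3 -m handwheel '[[0.06,0,-0.03,0,0,0,0],[0.06,0,-0.03,0,0,0,0],[0.06,0,-0.03,0,0,0,0],[0.06,0,0,0,0,0,0],[0.06,0,0,0,0,0,0]]'; python3 st.py
python3 - <<'E'
from h import *
p,d=capture('top');cv2.imwrite('pics/t8.png',p);np.save('pics/t8.npy',d);cv2.imwrite('pics/t8c.png',cv2.resize(p[170:265,145:245],None,fx=6,fy=6,interpolation=cv2.INTER_CUBIC))
p,d=capture('scene');cv2.imwrite('pics/s8.png',p)
E
```

```text
t: 24.6
eef_pos: [447.8, 21.8, 222.8]
orientation: [0.461, -0.536, 0.537, -0.46]
force: [-0.4, 0.5, 0.3]
width: 60.0
t: 25.02
eef_pos: [449.4, -63.2, 222.1]
orientation: [0.462, -0.535, 0.536, -0.462]
force: [-0.2, -0.0, -0.4]
width: 60.2
t 25.02 [449.37 -63.19 222.07] yaw 1.4231 tau [-0.037  0.064  0.024] F [-0.25 -0.02 -0.38] w 60.2 q7 0.14
```

View pics/s8.png

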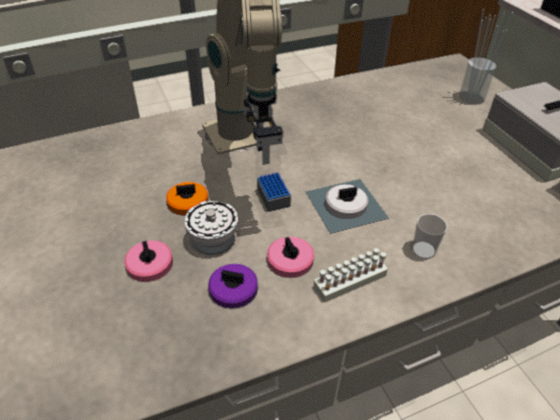

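View pics/t8c.png

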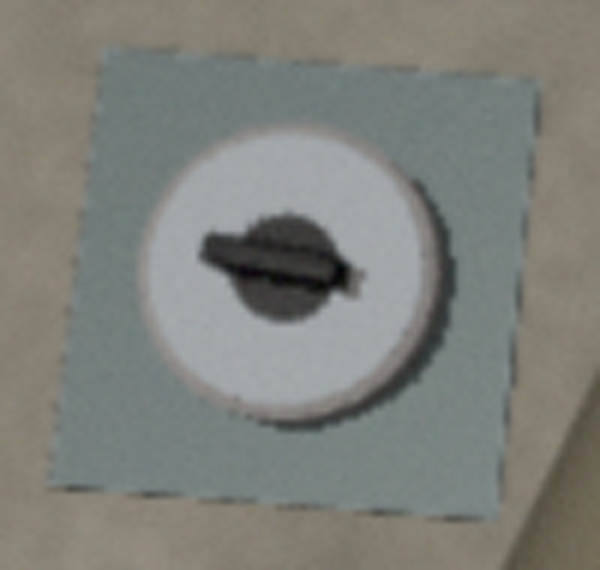

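View pics/t8.png

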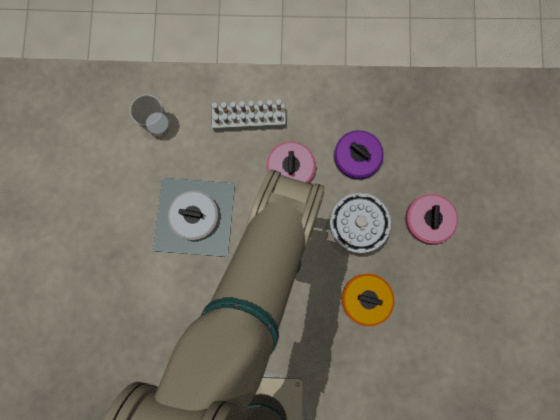

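The lid lies flat on the mat, centred at crop (290,273) with the mat centre at (297,284), so within a few mm. The rack (248,115), box and beaker (157,123) have not moved, and the gripper is clear.

```bash
python3 -c "
from station import *
print(finish_job())"
```

```text
the job is handed in; nothing more can be done
None
```

The lid came free, and it now lies flat and knob up on the mat with the gripper clear of it. I handed the job in at about 25 s; it reports no verdict.

- **Breaking the seal:** I gripped the lid by its bar knob and rocked it anticlockwise, clockwise, then anticlockwise again. The wrist torque stayed at or below about 0.45 N·m, and I estimate the seal wound up by no more than about 0.12 rad. It let go on the last anticlockwise turn.
- **Unlocking and moving:** I turned the lid to about 1.2 rad from its start while it was still seated, and it lifted off without resistance. I carried it to the mat and lowered it while still held, pressing with about 8 N, then let go and withdrew.
- **Last checks:** In the final pictures the lid is wholly on the mat and within a few millimetres of its centre. The rack and beaker show no visible movement, and nor does the tip box, though the arm hides it in the last top view.
- **What disagreed:**
    - The apparent free arc measured about 0.35 rad, against the 0.28 rad stated.
    - The camera estimates of the lid's position differed from each other by 2 to 5 mm; the grip turned out centred all the same.

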